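Stroke-test two dispensers and reject the one that binds

TASK

Test the two hand dispensers in the two-hole rack by pushing each plunger slowly down from above. One that runs freely is pushed fully home and its dispenser stays in the rack; if a plunger's resistance rises before the end, stop pushing there without forcing it, and move that dispenser into the single-hole stand, upright and fully down. Leave the other things on the desk alone.

Things in the scene. Friction and masses are not known exactly. Their poses are not given: they have to be found in the camera images.
- dispenser_1_collar (a point): hand dispenser standing upright in one of the two rack wells (its neighbour looks just the same): white barrel 30 mm across, on top a grey knurled collar 36 mm across and 24 mm tall, 94 mm from foot to collar top, foot tapered to 18 mm over its lowest 7 mm, 0.18 kg. This point is the centre of the collar, where to grip it: 82 mm above the foot, 12 mm below the collar's top; z points up along the barrel
- dispenser_2_collar (a point): hand dispenser standing upright in one of the two rack wells (its neighbour looks just the same): white barrel 30 mm across, on top a grey knurled collar 36 mm across and 24 mm tall, 94 mm from foot to collar top, foot tapered to 18 mm over its lowest 7 mm, 0.18 kg. This point is the centre of the collar, where to grip it: 82 mm above the foot, 12 mm below the collar's top; z points up along the barrel
- plunger_1_top (a point): centre of the top face of the black round thumb cap (28 mm across, 6 mm thick) on the plunger of dispenser_1. Fully home the cap's underside rests on the collar, so the top face is 6 mm above the collar's top (18 mm above the collar's centre); fully drawn out it is 36 mm above the collar's top (stroke 30 mm, hard stop at home); it starts up to 8 mm pushed in.
- plunger_2_top (a point): centre of the top face of the black round thumb cap (28 mm across, 6 mm thick) on the plunger of dispenser_2. Fully home the cap's underside rests on the collar, so the top face is 6 mm above the collar's top (18 mm above the collar's centre); fully drawn out it is 36 mm above the collar's top (stroke 30 mm, hard stop at home); it starts up to 8 mm pushed in.
- rack: fixed aluminium block 56 x 150 x 40 mm on a dark foot plate 72 x 166 x 5 mm, with two round wells 33 mm across and 32 mm deep (floor 8 mm above the desk), 90 mm apart along its y axis, at y = -45 and +45 mm; origin at the centre of its underside, on the desk
- stand: fixed reject stand: the same kind of aluminium block, 56 x 56 x 40 mm on a foot plate 72 x 72 mm, with a single round well; origin at the centre of its underside, on the desk
- stand_well (a point): centre of the mouth of the stand's well, 40 mm above the desk; the well is 33 mm across, 32 mm deep (floor 8 mm above the desk), rim chamfered 2 mm. A dispenser that is fully down has its foot on that floor, so its collar's centre is 50 mm above this point
- tape_roll: bystander: roll of tape lying flat, 100 mm across, 24 mm tall; origin at the centre of its underside
- loupe: bystander: small black stand loupe, 38 mm across, 41 mm tall; origin at the centre of its underside
- slide_box: bystander: carton of glass slides, 33 x 86 x 46 mm; origin at the centre of its underside
- dispenser_1: the whole of dispenser_1, origin at the centre of its foot. A free plunger resists with an even 3 to 4 N over its whole stroke and stays where left. One that binds feels the same at first, but between 10 and 20 mm short of home its resistance starts to rise, about 1.6 N per further mm, and it springs back when released; 10 mm past that point (about 20 N) is forcing it. Which binds cannot be seen
- dispenser_2: the whole of dispenser_2, origin at the centre of its foot. A free plunger resists with an even 3 to 4 N over its whole stroke and stays where left. One that binds feels the same at first, but between 10 and 20 mm short of home its resistance starts to rise, about 1.6 N per further mm, and it springs back when released; 10 mm past that point (about 20 N) is forcing it. Which binds cannot be seen

How it is judged:
On the way, in this order (a step that is already met when the one before it is completed fails the run):
1. the plunger that binds has been pushed to where its resistance rises (z of plunger_2_top in the frame of dispenser_2 below 0.1157 m), for 0.05 s.
2. its dispenser stands fully down in the single-hole stand (horizontal distance between dispenser_2 and stand_well below 0.006 m and z of dispenser_2 in the frame of stand below 0.013 m and angle between dispenser_2_collar's own z axis and vertical below 0.12 rad), for 0.2 s.
At the end, for the whole second after the job is handed in: Free plunger home within 2.5 mm, its dispenser upright in its own rack well (8 mm); the binding dispenser upright (0.12 rad), at rest, centred (6 mm) and fully down (5 mm) in the single-hole stand, its plunger left part-way in, not drawn out (all of step 2 and z of plunger_1_top in the frame of dispenser_1 below 0.1025 m and distance of dispenser_1 from where it was at the start of the episode below 0.008 m and angle between dispenser_1_collar's own z axis and vertical below 0.12 rad and z of plunger_2_top in the frame of dispenser_2 below 0.118 m and linear speed of dispenser_2 below 0.05 m/s); the robot touches nothing.
It fails at once if the binding plunger is forced: pushed 10 mm or more past where its resistance begins to rise (about 20 N) (z of plunger_2_top in the frame of dispenser_2 below 0.106 m).
It fails at once if the binding dispenser is leaned on with more than 25 N against the rack (contact force between dispenser_2 and rack above 25 N).
It fails at once if a bystander is moved by more than 30 mm (distance of any of tape_roll, loupe, slide_box from where it was at the start of the episode above 0.03 m).
It also fails if it takes over 45 s, if anything falls off the work surface, if the arm or the gripper's body presses on something with over 40 N, if the wrist force passes 120 N, or if a joint passes its speed limit or range.

ROBOT

A 6-joint arm with a two-finger parallel gripper is mounted at the origin on a cart in front of the work surface, level with it; the furniture and walls round the work are solid. World frame = base frame: x ahead of the robot, y to its left, z up, the work surface at z = 0. Lengths are in m, angles in rad, forces in N, time in s.
With the tool pointing down it reaches from about 0.25 to 0.775 m from the base axis. Payload 4 kg.
Tool frame: the origin (TCP) lies on the centre line of the jaws, within the pads' length; the fingertips stand 17 mm ahead of it and the grasp point (between the pads) lies 2 mm behind it; z points along the fingers, y is the line along which they close (so a half turn about z gives the same grasp; the last joint's range is limited). The gripper opens to 94 mm and grips with 3 to 60 N. Pads are 16 mm wide; open, the fingers measure 119 mm over their backs; the gripper's body (75 mm by 177 mm) begins 78 mm behind the grasp point.
Start: joints at [-1.31, 0.087, 1.371, -0, 1.684, -0.103], TCP at [0.196, -0.514, 0.223] pointing down, gripper open.
Joint ranges: [-3.1, 3.1], [-0.76, 2.03], [0.27, 2.55], [-1.08, 4.22], [0.17, 2.65], [-2.57, 2.57]. Speed limits (rad/s): [2.79, 2.79, 3.14, 3.14, 3.14, 3.14].

INTERFACE

Orientations are given as [roll, pitch, yaw] about the fixed x, y, z axes, in that order (R = Rz(yaw) Ry(pitch) Rx(roll)).
In Python, from bench import robot gives the robot as it stands.
- The arm moves only by the tool servo_tool, never from a script. Its argument "plan" is a list of rows, each a list of 7 numbers: the shift along the tool's x, y, z normalised to -1 to 1, where 1 is 0.1 m, then the turn, a rotation vector about the tool's x, y, z normalised to -1 to 1, where 1 is pi/2 rad, then the finger opening in mm, from 0 to 94. In form: [[x, y, z, ax, ay, az, gripper], ...]. A call has 1 to 12 rows; each row is the pose to reach, as a shift and turn from the pose commanded when the call began, along the tool's axes at that moment; what a row does not reach only later rows make up. A row lasts 1/12 s, in which the tool goes at most 41.7 mm and 7.16 degrees, less where a joint would pass 70% of its speed; a pose out of reach is approached as far as the arm can. A call with a number of a shift or a turn outside -1 to 1 is refused whole. A call with a gripper value outside its range is refused whole. The fingers move at their own pace and stop on an object; the grip force is fixed at half the most. Time passes only in rows, so rows that repeat a pose let the fingers close. It gives the time, the measured TCP pose, the force, the opening and the grip force at its end, in the units of the state.
- robot.get_obs(): the state, without advancing time (a new reading comes with each control period).
- robot.snapshot(name): name is "side" or "top" or "wrist"; returns the picture (384x512x3 uint8, red, green, blue); there is no depth.
- robot.camera_params(name): a dict with "camera_matrix" (3x3 intrinsics, pixels), "rvec" (rotation vector, rad) and "tvec" (3), from world to camera coordinates, as OpenCV has them; the wrist camera has in their place "tool_from_camera" (4x4, takes a point from camera to tool coordinates, whose origin is the TCP and whose axes are the flange's). Camera axes: x right, y down, z forward; pixel columns grow to the right and rows downward; lengths in m; the calibration is good to about 2 mm. A picture is of the moment at which its call begins: read the wrist's pose just before it. camera_params takes no time and is no camera call.
- robot.close_job(): hands the job in; it is judged then, once.
Trained networks look in the newest picture that a camera, given by its name, has taken for a name from the list of things; names that differ only in an ending like _2 or _b are one class to them, and where a whole thing is asked for, a point or a joint stands for the part that bears it (a point fixed in the world has none). Each returns a list of dicts, best first, with "conf" (0 to 1); they miss things now and then, are a little off and sometimes report something else, mostly with a low value. They report only what shows in the picture. A call takes as long as a camera call.
- robot.find_in(thing, camera): "extent" ([centre column, centre row, width, height] in pixels, round what is visible of it).
The state is a dict: "time": time; "joint_positions": joint angles; "qvel": joint speeds; "joint_torque": joint torques, N m; "tool_pos": TCP position; "ee_rot": TCP orientation; "wrist_force": force on the tool from outside, world axes, zero at the start; "wrist_torque": the same for the moment, N m; "width": finger opening in m; "finger_force": force on a finger pad.
Only numpy, scipy, OpenCV 4.12 (cv2) and the standard library are available. Lean on these libraries where they do the work, as an engineer would, in place of code of your own. Each camera call takes 0.05 s, during which the arm holds its last target. There are 200 camera calls.

## Working session

There is one attempt and no reset: what is moved stays moved. The work goes in short steps, Python scripts to look and compute and a tool call to move; the robot and the scene stay as the last step left them, time stands still between calls to the robot, and variables do not carry over. Pictures are saved under pics/ and viewed, at most 10 in all, crops included, and the job is handed in when it is done.

Besides the shell and the picture viewer there is one more tool, called after "Emit:" by a JSON object that holds its "api" and its "payload". servo_tool: Moves the arm, as the interface text tells. Scaled input: -1 to 1 covers 0.1 m each way for a shift and pi/2 rad each way for a turn. Its arguments: {"type":"object","properties":{"plan":{"type":"array","items":{"type":"array","items":{"type":"number"}}}},"required":["plan"]}

```bash
mkdir -p pics; cat > h.py <<'E'
import numpy as np,cv2
from scipy.spatial.transform import Rotation as R
from bench import robot
def P(c,obs=None):
    p=robot.camera_params(c);K=np.array(p["camera_matrix"])
    if "rvec" in p:
        Rm=cv2.Rodrigues(np.array(p["rvec"],float))[0];t=np.array(p["tvec"],float).reshape(3)
    else:
        o=obs or robot.get_obs();T=np.eye(4);T[:3,:3]=R.from_euler('xyz',o["ee_rot"]).as_matrix();T[:3,3]=o["tool_pos"]
        M=np.linalg.inv(T@np.array(p["tool_from_camera"]));Rm,t=M[:3,:3],M[:3,3]
    return K@np.c_[Rm,t]
def proj(Pm,X):
    h=Pm@np.r_[X,1];return h[:2]/h[2]
def atz(Pm,uv,z):
    A=np.c_[Pm[:,0],Pm[:,1],-np.r_[uv,1]];s=np.linalg.solve(A,-(Pm[:,2]*z+Pm[:,3]));return s[:2]
def tri(P1,a,P2,b):
    h=cv2.triangulatePoints(P1,P2,np.array(a,float),np.array(b,float)).ravel();return h[:3]/h[3]
E
python3 - <<'E'
from h import *
ims=[]
for c in ("side","top"):
    im=robot.snapshot(c);ims.append(im)
    for n in ("dispenser_1","plunger_1_top","dispenser_1_collar","rack","stand","tape_roll","loupe","slide_box"):
        print(c,n,[(round(d["conf"],2),np.round(d["extent"],1).tolist()) for d in robot.find_in(n,c)][:4])
    print(P(c).round(2).tolist())
    cv2.imwrite(f"pics/{c}.png",im[:,:,::-1])
print(robot.get_obs())
E
```

```text
side dispenser_1 [(0.89, [196.2, 175.8, 18.6, 41.7]), (0.68, [186.2, 199.6, 18.7, 43.1])]
side plunger_1_top [(0.41, [185.0, 182.7, 14.8, 16.7]), (0.28, [188.2, 197.6, 22.6, 40.7])]
side dispenser_1_collar [(0.57, [186.2, 198.2, 17.9, 44.5])]
side rack [(0.68, [193.2, 211.3, 46.5, 59.6])]
side stand [(0.93, [260.8, 210.8, 31.9, 34.5])]
side tape_roll [(0.57, [209.6, 270.1, 51.7, 45.3]), (0.29, [197.1, 159.8, 13.3, 14.3]), (0.18, [259.9, 208.7, 32.2, 29.3])]
side loupe [(0.6, [312.9, 219.4, 12.9, 24.1])]
side slide_box [(0.88, [268.2, 254.2, 27.6, 45.8])]
[[451.79, 191.86, -138.89, 79.45], [6.61, -110.81, -470.3, 187.55], [0.03, 0.81, -0.59, 1.31]]
top dispenser_1 [(0.7, [215.9, 261.6, 21.9, 18.8]), (0.65, [259.5, 271.8, 14.4, 14.6])]
top plunger_1_top [(0.7, [256.4, 270.9, 20.7, 15.9]), (0.53, [240.4, 262.9, 73.9, 44.1])]
top dispenser_1_collar []
top rack [(0.62, [239.2, 263.5, 76.4, 44.3])]
top stand [(0.77, [240.1, 200.1, 32.5, 34.9])]
top tape_roll [(0.85, [319.1, 244.2, 43.7, 42.6])]
top loupe [(0.53, [255.5, 144.1, 12.4, 18.5])]
top slide_box [(0.67, [309.9, 191.3, 41.8, 23.4])]
[[38.34, -397.51, -258.86, 72.83], [-368.8, 3.33, -249.62, 398.72], [0.15, 0.02, -0.99, 0.87]]
{'time': 0.9, 'joint_positions': array([-1.31009218e+00,  8.71679671e-02,  1.37068082e+00,  3.68260111e-05,
        1.68357086e+00, -1.03113111e-01]), 'qvel': array([-2.19943320e-05,  8.07392672e-04,  4.71152433e-06, -7.43240963e-06,
        3.10485478e-04, -6.25867628e-04]), 'joint_torque': array([ 4.02315766e-05, -3.40035188e+01, -3.02597880e+01,  7.17607560e-02,
        2.35043286e-02, -1.84382429e-06]), 'tool_pos': array([ 0.19572323, -0.5140316 ,  0.22253315]), 'ee_rot': array([ 3.14141680e+00, -1.85896201e-05,  3.63821407e-01]), 'wrist_force': array([ 0.61698591, -0.11548373,  0.31696983]), 'wrist_torque': array([-0.0150555 , -0.07733915,  0.02626653]), 'finger_force': 0.0, 'width': 0.09427988637049163}
```

View pics/side.png

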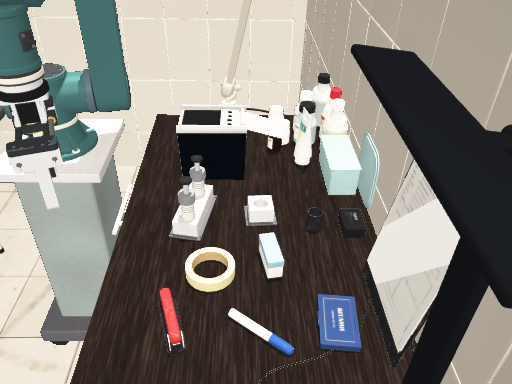

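View pics/top.png

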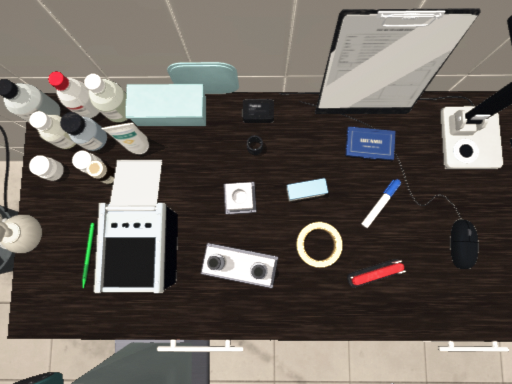

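The side picture shows the rack at about (193,211) with caps at (197,160) and (185,183), and the stand at (261,211). The top picture shows caps at about (216,261) and (259,271), and the stand at (240,198).

```bash
python3 - <<'E'
from h import *
S,T=P("side"),P("top")
print("capA",tri(S,(197,158),T,(216,261.5)),"capB",tri(S,(185.5,182),T,(259,271)))
for n,a,z in (("A",(216,261.5),.13),("B",(259,271),.13),("stand",(238.5,196.5),.04),("rack",(240,265),.02),("tape",(319.5,244.5),.02),("box",(307.5,189.5),.046),("loupe",(255,144),.03)):
    print(n,atz(T,a,z).round(3))
o=robot.get_obs();print(robot.camera_params("wrist"))
E
```

```text
capA [ 0.42713006 -0.29373885  0.13735987] capB [ 0.40880716 -0.3781699   0.13097367]
A [ 0.426 -0.293]
B [ 0.408 -0.378]
stand [ 0.569 -0.331]
rack [ 0.416 -0.335]
tape [ 0.462 -0.514]
box [ 0.583 -0.486]
loupe [ 0.693 -0.368]
{'camera_matrix': array([[288.41377975,   0.        , 254.86031027],
       [  0.        , 288.41377975, 192.97255452],
       [  0.        ,   0.        ,   1.        ]]), 'tool_from_camera': array([[ 6.04530630e-04, -9.57725740e-01, -2.87682187e-01,
         8.37954514e-02],
       [ 9.99999215e-01,  8.94755853e-04, -8.77359001e-04,
        -4.25391266e-04],
       [ 1.09767462e-03, -2.87681430e-01,  9.57725529e-01,
        -1.60827251e-01],
       [ 0.00000000e+00,  0.00000000e+00,  0.00000000e+00,
         1.00000000e+00]])}
```

Emit:
{"api": "servo_tool", "payload": {"plan": [[0.4, -0.2, 0, 0, 0, 0, 0], [0.8, -0.35, -0.1, 0, 0, 0, 0], [1, -0.45, -0.1, 0, 0, 0, 0]]}}

```text
time: 1.15
tool_pos: [0.2748, -0.4351, 0.2336]
ee_rot: [3.14, -0.002, 0.364]
wrist_force: [0.4, 0.1, -0.1]
width: 0.0776
finger_force: 0.0
```

Emit:
{"api": "servo_tool", "payload": {"plan": [[0.4, -0.2, 0, 0, 0, -0.07, 0], [0.8, -0.35, -0.1, 0, 0, -0.15, 0], [1, -0.42, -0.2, 0, 0, -0.22, 0], [1, -0.42, -0.2, 0, 0, -0.22, 0]]}}

```text
time: 1.48
tool_pos: [0.3554, -0.3589, 0.2552]
ee_rot: [3.137, -0.002, 0.719]
wrist_force: [-0.1, 0.1, 0.6]
width: 0.0509
finger_force: 0.0
```

Emit:
{"api": "servo_tool", "payload": {"plan": [[0.1, 0.1, 0, 0, 0, -0.07, 0], [0.3, 0.2, 0, 0, 0, -0.14, 0], [0.4, 0.35, 0, 0, 0, -0.21, 0], [0.49, 0.42, 0, 0, 0, -0.28, 0], [0.49, 0.42, 0, 0, 0, -0.35, 0], [0.49, 0.42, 0, 0, 0, -0.41, 0], [0.49, 0.42, 0, 0, 0, -0.41, 0], [0.49, 0.42, 0, 0, 0, -0.41, 0]]}}

```text
time: 2.15
tool_pos: [0.4157, -0.3621, 0.2522]
ee_rot: [-3.141, 0.0, 1.349]
wrist_force: [0.7, -0.8, -0.4]
width: 0.0005
finger_force: 0.0
```

```bash
cat > look.py <<'E'
import sys,json
from h import *
o=robot.get_obs();im=robot.snapshot("wrist");k=sys.argv[1]
cv2.imwrite(f"pics/w{k}.png",im[:,:,::-1]);np.save(f"P{k}.npy",P("wrist",o))
for n in sys.argv[2:]:
    print(n,[(round(d["conf"],2),np.round(d["extent"],1).tolist()) for d in robot.find_in(n,"wrist")][:3])
print(o["tool_pos"].round(4),o["ee_rot"].round(4))
E
python3 look.py 1 plunger_1_top dispenser_1_collar rack stand
```

```text
plunger_1_top [(0.76, [252.5, 204.6, 23.8, 26.2])]
dispenser_1_collar [(0.7, [253.3, 196.9, 36.3, 51.9])]
rack [(0.82, [251.0, 143.9, 53.7, 119.3])]
stand [(0.63, [363.9, 120.7, 63.0, 66.7])]
[ 0.4157 -0.3621  0.2522] [-3.1411e+00  1.0000e-04  1.3493e+00]
```

View pics/w1.png

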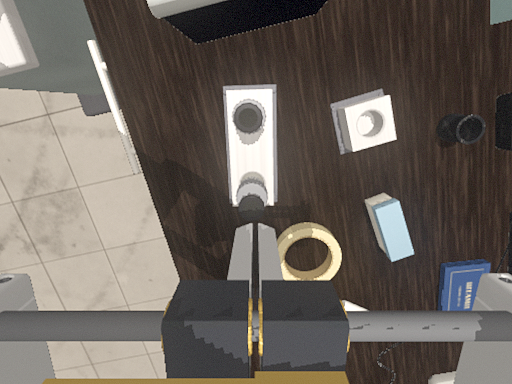

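The wrist view shows cap A at (249,117), cap B at (253,204) partly behind the fingertips, and the stand's well at about (370,123).

Emit:
{"api": "servo_tool", "payload": {"plan": [[-0.35, 0, 0, 0, 0, 0, 0], [-0.7, 0, 0, 0, 0, 0, 0], [-0.7, 0, 0, 0, 0, 0, 0], [-0.7, 0, 0, 0, 0, 0, 0]]}}

```text
time: 2.73
tool_pos: [0.4004, -0.4309, 0.2517]
ee_rot: [-3.141, -0.001, 1.35]
wrist_force: [0.6, 0.5, 0.3]
width: 0.0004
finger_force: 0.0
```

```bash
python3 look.py 2 plunger_1_top dispenser_1_collar rack stand; python3 - <<'E'
import cv2
a=[cv2.resize(cv2.imread(f"pics/w{i}.png")[60:230,190:430],None,fx=3.3,fy=3.3,interpolation=cv2.INTER_CUBIC) for i in (1,2)]
for i in (1,2): cv2.imwrite(f"pics/c{i}.png",a[i-1])
E
```

```text
plunger_1_top []
dispenser_1_collar [(0.77, [251.7, 136.2, 34.2, 36.6])]
rack [(0.58, [252.0, 90.5, 54.3, 131.1])]
stand [(0.55, [368.1, 65.5, 67.0, 74.7])]
[ 0.4004 -0.4309  0.2517] [-3.1407e+00 -1.0000e-03  1.3503e+00]
```

View pics/c1.png

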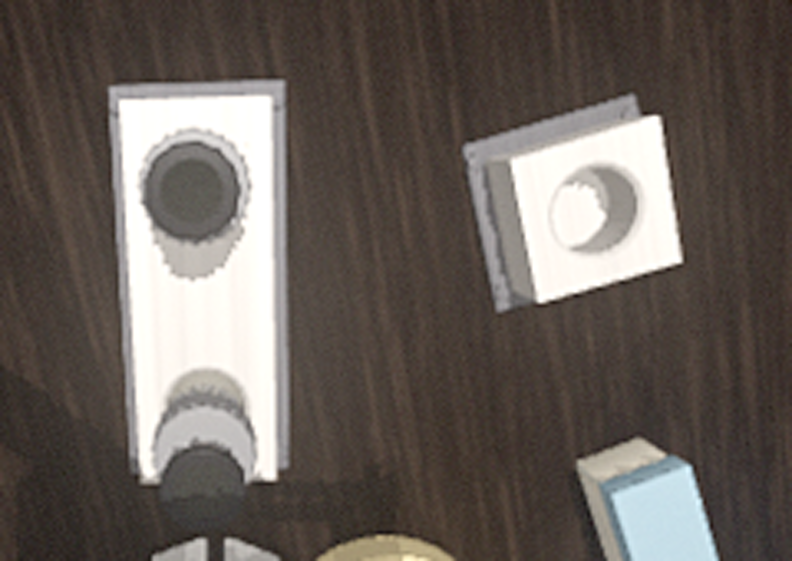

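View pics/c2.png

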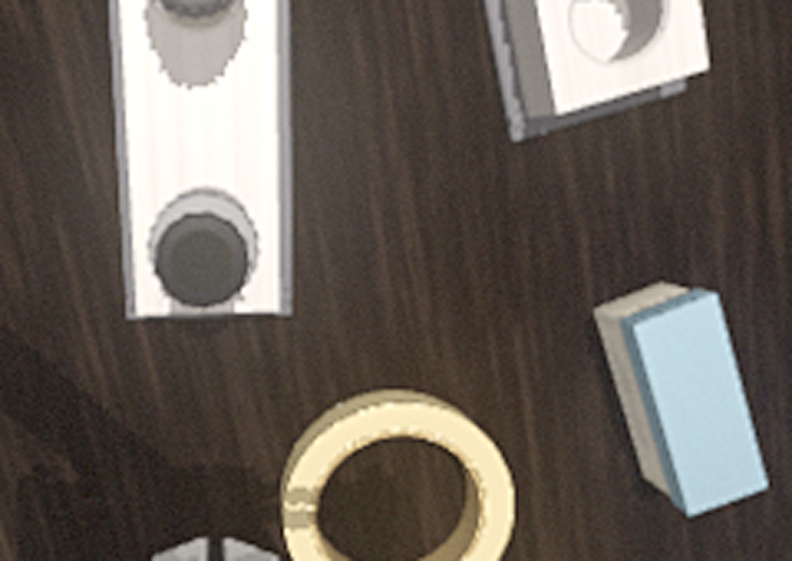

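Crop positions: cap A at (191,191) in view 1; cap B at (203,488) and (201,260); the well's mouth at (594,208) and (617,20).

```bash
python3 - <<'E'
from h import *
P1,P2=np.load("P1.npy"),np.load("P2.npy")
c=lambda x,y:((x+.5)/3.3-.5+190,(y+.5)/3.3-.5+60)
# cap A in view2: dark disc on the bright rack
im=cv2.imread("pics/w2.png",0)
A=tri(P1,c(191,191),P2,c(0,0)) if 0 else None
guess=np.r_[atz(P1,c(191,191),.134),.134];u=proj(P2,guess);print("A pred view2",u)
x0,y0=int(u[0])-22,max(int(u[1])-22,0);m=(im[y0:y0+44,x0:x0+44]<85).astype(np.uint8)
n,l,s,ce=cv2.connectedComponentsWithStats(m)
for i in range(1,n):
    if s[i,4]>80: print(s[i],ce[i]+[x0,y0])
B1,B2=c(203,488),c(201,260)
print("B",tri(P1,B1,P2,B2),atz(P1,B1,.134),atz(P2,B2,.134))
S1,S2=c(594,208),c(617,20)
print("well",tri(P1,S1,P2,S2),atz(P1,S1,.04),atz(P2,S2,.04))
print("A z.134",guess)
E
```

```text
A pred view2 [246.98908731  33.49386605]
[  0   0  44  15 467] [244.68736617  16.27408994]
[ 14  12  19  22 343] [247.03790087  33.34985423]
B [ 0.40772771 -0.37599527  0.13243089] [ 0.40801033 -0.37548595] [ 0.40765116 -0.37581361]
well [ 0.57849736 -0.33327109  0.01710572] [ 0.56986953 -0.33008443] [ 0.56949459 -0.3342575 ]
A z.134 [ 0.42457869 -0.2876664   0.134     ]
```

Emit:
{"api": "servo_tool", "payload": {"plan": [[0.35, -0.03, 0.2, 0, 0, 0, 0], [0.55, -0.05, 0.5, 0, 0, 0, 0], [0.55, -0.05, 0.8, 0, 0, 0, 0], [0.55, -0.05, 0.92, 0, 0, 0, 0], [0.55, -0.05, 0.92, 0, 0, 0, 0], [0.55, -0.05, 0.92, 0, 0, 0, 0]]}}

```text
time: 3.48
tool_pos: [0.4082, -0.375, 0.1608]
ee_rot: [-3.141, 0.0, 1.354]
wrist_force: [-0.9, -0.6, 0.4]
width: -0.0
finger_force: 0.0
```

Emit:
{"api": "servo_tool", "payload": {"plan": [[0, 0, 0.02, 0, 0, 0, 0], [0, 0, 0.04, 0, 0, 0, 0], [0, 0, 0.05, 0, 0, 0, 0], [0, 0, 0.06, 0, 0, 0, 0], [0, 0, 0.07, 0, 0, 0, 0], [0, 0, 0.08, 0, 0, 0, 0], [0, 0, 0.09, 0, 0, 0, 0], [0, 0, 0.1, 0, 0, 0, 0], [0, 0, 0.11, 0, 0, 0, 0], [0, 0, 0.12, 0, 0, 0, 0]]}}

```text
time: 4.32
tool_pos: [0.4082, -0.3753, 0.1488]
ee_rot: [3.141, 0.001, 1.353]
wrist_force: [-0.1, -0.8, 3.0]
width: 0.0004
finger_force: 1.5
```

Emit:
{"api": "servo_tool", "payload": {"plan": [[0, 0, 0.008, 0, 0, 0, 0], [0, 0, 0.016, 0, 0, 0, 0], [0, 0, 0.024, 0, 0, 0, 0], [0, 0, 0.03, 0, 0, 0, 0]]}}

```text
time: 4.65
tool_pos: [0.4081, -0.3751, 0.1454]
ee_rot: [3.142, 0.0, 1.353]
wrist_force: [0.6, -0.8, 2.8]
width: 0.0008
finger_force: 1.4
```

In contact at about 3 N; going on in 2–3 mm steps.

Emit:
{"api": "servo_tool", "payload": {"plan": [[0, 0, 0.01, 0, 0, 0, 0], [0, 0, 0.02, 0, 0, 0, 0], [0, 0, 0.03, 0, 0, 0, 0]]}}

```text
time: 4.9
tool_pos: [0.4081, -0.3751, 0.1424]
ee_rot: [3.142, 0.0, 1.353]
wrist_force: [0.2, -0.4, 3.1]
width: 0.0002
finger_force: 1.4
```

Emit:
{"api": "servo_tool", "payload": {"plan": [[0, 0, 0.01, 0, 0, 0, 0], [0, 0, 0.02, 0, 0, 0, 0], [0, 0, 0.03, 0, 0, 0, 0]]}}

```text
time: 5.15
tool_pos: [0.4081, -0.3751, 0.1394]
ee_rot: [3.142, 0.0, 1.353]
wrist_force: [-0.1, -0.0, 2.5]
width: 0.0003
finger_force: 1.4
```

Emit:
{"api": "servo_tool", "payload": {"plan": [[0, 0, 0.01, 0, 0, 0, 0], [0, 0, 0.02, 0, 0, 0, 0], [0, 0, 0.03, 0, 0, 0, 0]]}}

```text
time: 5.4
tool_pos: [0.4081, -0.3751, 0.1364]
ee_rot: [3.142, 0.0, 1.353]
wrist_force: [-0.2, -0.1, 3.5]
width: 0.0003
finger_force: 1.4
```

Emit:
{"api": "servo_tool", "payload": {"plan": [[0, 0, 0.01, 0, 0, 0, 0], [0, 0, 0.02, 0, 0, 0, 0], [0, 0, 0.03, 0, 0, 0, 0], [0, 0, 0.03, 0, 0, 0, 0]]}}

```text
time: 5.73
tool_pos: [0.408, -0.375, 0.1331]
ee_rot: [-3.141, -0.0, 1.353]
wrist_force: [-0.8, -0.5, 1.7]
width: 0.0003
finger_force: 0.9
```

Past the latest onset with no rise: B is free. Pushing it home.

Emit:
{"api": "servo_tool", "payload": {"plan": [[0, 0, 0.01, 0, 0, 0, 0], [0, 0, 0.02, 0, 0, 0, 0], [0, 0, 0.03, 0, 0, 0, 0], [0, 0, 0.04, 0, 0, 0, 0], [0, 0, 0.05, 0, 0, 0, 0], [0, 0, 0.06, 0, 0, 0, 0], [0, 0, 0.07, 0, 0, 0, 0]]}}

```text
time: 6.32
tool_pos: [0.4081, -0.3751, 0.1264]
ee_rot: [3.141, 0.0, 1.353]
wrist_force: [0.6, -0.4, 4.0]
width: 0.0004
finger_force: 1.4
```

Emit:
{"api": "servo_tool", "payload": {"plan": [[0, 0, 0.005, 0, 0, 0, 0], [0, 0, 0.01, 0, 0, 0, 0]]}}

```text
time: 6.48
tool_pos: [0.408, -0.3751, 0.1254]
ee_rot: [-3.142, 0.0, 1.353]
wrist_force: [0.1, -0.2, 2.7]
width: 0.0004
finger_force: 1.4
```

Emit:
{"api": "servo_tool", "payload": {"plan": [[0, 0, 0.005, 0, 0, 0, 0], [0, 0, 0.01, 0, 0, 0, 0], [0, 0, 0.01, 0, 0, 0, 0]]}}

```text
time: 6.73
tool_pos: [0.4083, -0.3754, 0.1252]
ee_rot: [3.141, 0.001, 1.353]
wrist_force: [0.2, 0.2, 5.0]
width: 0.0008
finger_force: 2.5
```

Emit:
{"api": "servo_tool", "payload": {"plan": [[0, 0, 0.005, 0, 0, 0, 0], [0, 0, 0.01, 0, 0, 0, 0], [0, 0, 0.01, 0, 0, 0, 0]]}}

```text
time: 6.98
tool_pos: [0.4087, -0.3757, 0.1252]
ee_rot: [3.139, 0.002, 1.353]
wrist_force: [-0.3, 0.7, 7.5]
width: 0.0009
finger_force: 3.8
```

B is home (hard stop). Lift and go over to A.

Emit:
{"api": "servo_tool", "payload": {"plan": [[0, 0, -0.2, 0, 0, 0, 0], [0, 0, -0.36, 0, 0, 0, 0], [0.3, -0.01, -0.4, 0, 0, 0, 0], [0.6, -0.02, -0.4, 0, 0, 0, 0], [0.89, -0.03, -0.4, 0, 0, 0, 0], [0.89, -0.03, -0.38, 0, 0, 0, 0], [0.89, -0.03, -0.36, 0, 0, 0, 0], [0.89, -0.03, -0.36, 0, 0, 0, 0]]}}

```text
time: 7.65
tool_pos: [0.4238, -0.2874, 0.1583]
ee_rot: [-3.14, -0.0, 1.354]
wrist_force: [-0.1, -1.1, 0.3]
width: 0.0002
finger_force: 0.0
```

Emit:
{"api": "servo_tool", "payload": {"plan": [[0, 0, 0.02, 0, 0, 0, 0], [0, 0, 0.04, 0, 0, 0, 0], [0, 0, 0.06, 0, 0, 0, 0], [0, 0, 0.07, 0, 0, 0, 0], [0, 0, 0.08, 0, 0, 0, 0], [0, 0, 0.09, 0, 0, 0, 0]]}}

```text
time: 8.15
tool_pos: [0.4245, -0.2881, 0.1511]
ee_rot: [3.14, 0.001, 1.353]
wrist_force: [0.0, 0.9, 3.2]
width: 0.0005
finger_force: 1.4
```

Emit:
{"api": "servo_tool", "payload": {"plan": [[0, 0, 0.01, 0, 0, 0, 0], [0, 0, 0.02, 0, 0, 0, 0], [0, 0, 0.03, 0, 0, 0, 0], [0, 0, 0.04, 0, 0, 0, 0], [0, 0, 0.05, 0, 0, 0, 0]]}}

```text
time: 8.57
tool_pos: [0.4244, -0.2876, 0.1455]
ee_rot: [3.141, 0.0, 1.353]
wrist_force: [1.3, 0.5, 2.7]
width: 0.0002
finger_force: 1.5
```

Emit:
{"api": "servo_tool", "payload": {"plan": [[0, 0, 0.01, 0, 0, 0, 0], [0, 0, 0.02, 0, 0, 0, 0], [0, 0, 0.03, 0, 0, 0, 0]]}}

```text
time: 8.82
tool_pos: [0.4244, -0.2875, 0.1424]
ee_rot: [3.142, 0.0, 1.353]
wrist_force: [-0.1, 0.2, 2.0]
width: 0.0005
finger_force: 1.4
```

Emit:
{"api": "servo_tool", "payload": {"plan": [[0, 0, 0.01, 0, 0, 0, 0], [0, 0, 0.02, 0, 0, 0, 0], [0, 0, 0.02, 0, 0, 0, 0]]}}

```text
time: 9.07
tool_pos: [0.4244, -0.2877, 0.1407]
ee_rot: [3.141, 0.0, 1.353]
wrist_force: [-0.3, -1.0, 4.2]
width: 0.0003
finger_force: 2.2
```

Emit:
{"api": "servo_tool", "payload": {"plan": [[0, 0, 0.005, 0, 0, 0, 0], [0, 0, 0.015, 0, 0, 0, 0], [0, 0, 0.015, 0, 0, 0, 0]]}}

```text
time: 9.32
tool_pos: [0.4246, -0.2878, 0.1396]
ee_rot: [3.14, 0.001, 1.353]
wrist_force: [-1.4, -0.2, 6.4]
width: 0.0003
finger_force: 3.1
```

A rises: it binds; stop. Lift, open, and measure the stand's well.

Emit:
{"api": "servo_tool", "payload": {"plan": [[0, 0, -0.3, 0, 0, 0, 0], [0, 0, -0.6, 0, 0, 0, 70], [-0.2, 0.25, -0.9, 0, 0, 0, 70], [-0.5, 0.5, -1, 0, 0, 0, 70], [-0.6, 0.8, -1, 0, 0, 0, 70], [-0.6, 0.8, -1, 0, 0, 0, 70], [-0.6, 0.8, -1, 0, 0, 0, 70]]}}

```text
time: 9.9
tool_pos: [0.4896, -0.3633, 0.2357]
ee_rot: [-3.137, -0.003, 1.353]
wrist_force: [-0.8, -0.2, 0.1]
width: 0.0367
finger_force: 0.0
```

```bash
python3 look.py 3 stand
```

```text
stand [(0.59, [310.7, 133.7, 64.8, 64.2])]
[ 0.4896 -0.3633  0.2357] [-3.1366 -0.0032  1.3534]
```

Emit:
{"api": "servo_tool", "payload": {"plan": [[0.2, 0.35, 0, 0, 0, 0, 70], [0.4, 0.7, 0, 0, 0, 0, 70], [0.5, 0.9, 0, 0, 0, 0, 70], [0.5, 0.9, 0, 0, 0, 0, 70], [0.5, 0.9, 0, 0, 0, 0, 70]]}}

```text
time: 10.42
tool_pos: [0.5879, -0.3324, 0.2387]
ee_rot: [-3.14, -0.0, 1.356]
wrist_force: [-1.1, 0.7, 0.1]
width: 0.0697
finger_force: 0.0
```

```bash
python3 look.py 4 stand;python3 - <<'E'
from h import *
o=[]
for i in (3,4):
    u=proj(np.load(f"P{i}.npy"),[.569,-.332,.04]);x,y=u.astype(int);x0,y0=max(x-45,0),max(y-45,0);print(i,x0,y0,u)
    o.append(cv2.resize(cv2.imread(f"pics/w{i}.png")[y0:y0+90,x0:x0+90],(396,396),interpolation=cv2.INTER_CUBIC))
cv2.imwrite("pics/s34.png",np.hstack(o))
E
```

```text
stand [(0.81, [243.0, 169.4, 62.4, 61.9]), (0.24, [121.9, 244.5, 48.5, 48.6])]
[ 0.5879 -0.3324  0.2387] [-3.1401e+00 -1.0000e-04  1.3556e+00]
3 269 93 [314.33466564 138.53669816]
4 196 133 [241.22273018 178.27770469]
```

View pics/s34.png

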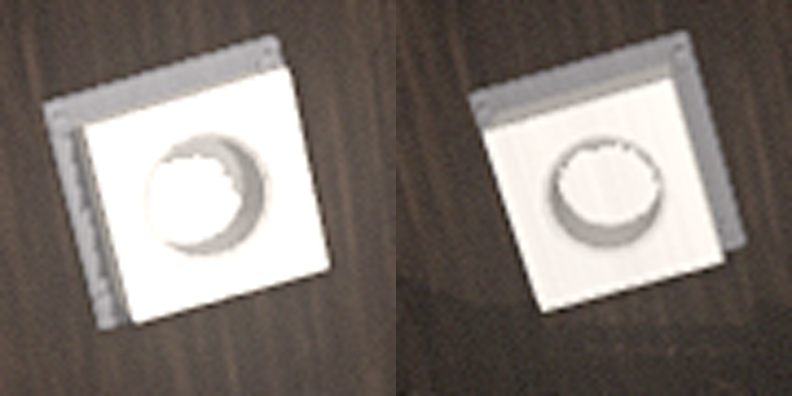

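Both crops show the stand with its well's mouth centred at about (208,194) left and (208,193) right, and block corners averaging (209,196) / (209,194.5).

```bash
python3 - <<'E'
from h import *
P3,P4=np.load("P3.npy"),np.load("P4.npy")
for a,b in (((207.5,194),(208,192.5)),((209,196),(208.75,194.5))):
    a=np.array(a)/4.4+[269,93]-.4;b=np.array(b)/4.4+[196,133]-.4
    print(tri(P3,a,P4,b),atz(P3,a,.04),atz(P4,b,.04))
E
```

```text
[ 0.57142998 -0.33046973  0.03780744] [ 0.57104375 -0.33017508] [ 0.57163637 -0.32997835]
[ 0.57159588 -0.33095688  0.03861305] [ 0.57136348 -0.33080447] [ 0.57171552 -0.33060642]
```

Emit:
{"api": "servo_tool", "payload": {"plan": [[0, -0.4, 0, 0, 0, 0, 70], [0, -0.8, 0, 0, 0, 0, 70], [0.05, -1, 0, 0, 0, 0, 70]]}}

```text
time: 10.77
tool_pos: [0.487, -0.3076, 0.2387]
ee_rot: [-3.139, 0.0, 1.35]
wrist_force: [1.8, 0.4, 1.5]
width: 0.0701
finger_force: 0.0
```

Emit:
{"api": "servo_tool", "payload": {"plan": [[0.04, -0.35, 0.1, 0, 0, 0, 70], [0.04, -0.69, 0.4, 0, 0, 0, 70], [0.04, -0.69, 0.6, 0, 0, 0, 70], [0.04, -0.69, 0.7, 0, 0, 0, 70], [0.04, -0.69, 0.7, 0, 0, 0, 70]]}}

```text
time: 11.18
tool_pos: [0.4228, -0.2879, 0.1669]
ee_rot: [-3.138, -0.002, 1.352]
wrist_force: [-0.4, -0.3, 0.4]
width: 0.0702
finger_force: 0.0
```

```bash
python3 look.py 5 plunger_2_top dispenser_2_collar; python3 -c "
import cv2
from h import *
print(proj(np.load('P5.npy'),[.4245,-.2877,.124]),robot.get_obs()['wrist_force'])
cv2.imwrite('pics/c5.png',cv2.resize(cv2.imread('pics/w5.png')[140:320,150:360],None,fx=3.3,fy=3.3,interpolation=2))"
```

```text
plunger_2_top [(0.63, [257.4, 219.8, 63.2, 137.8])]
dispenser_2_collar [(0.67, [258.7, 204.7, 42.6, 62.0])]
[ 0.4228 -0.2879  0.1669] [-3.1381e+00 -1.8000e-03  1.3516e+00]
[258.07295143 221.76696011] [-0.21495514 -0.47616476  0.11164585]
```

View pics/c5.png

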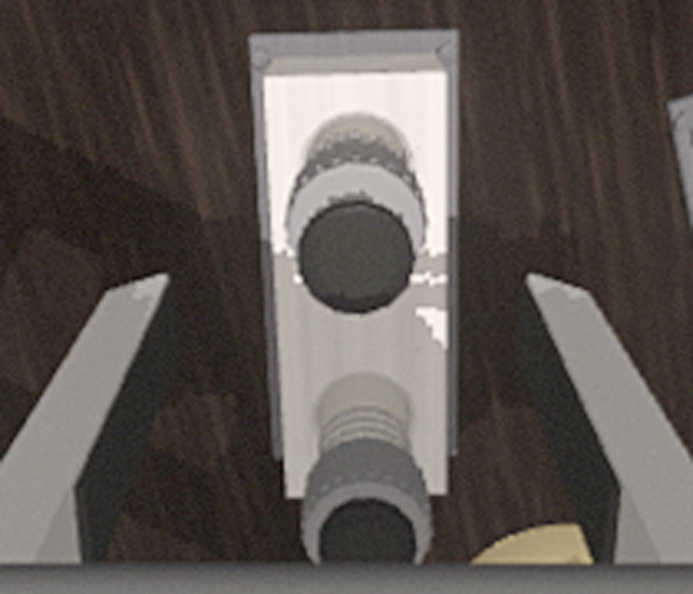

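The crop shows cap A at x≈357 and the fingertips' midpoint at x≈347, about 2 mm off along tool y, matching the measured pose difference. Correcting while descending.

Emit:
{"api": "servo_tool", "payload": {"plan": [[0, 0.01, 0.1, 0, 0, 0, 70], [0, 0.01, 0.3, 0, 0, 0, 70], [0, 0.01, 0.5, 0, 0, 0, 70], [0, 0.01, 0.7, 0, 0, 0, 70], [0, 0.01, 0.78, 0, 0, 0, 60], [0, 0.01, 0.78, 0, 0, 0, 50], [0, 0.01, 0.78, 0, 0, 0, 46]]}}

```text
time: 11.92
tool_pos: [0.4267, -0.2892, 0.0913]
ee_rot: [3.141, 0.0, 1.354]
wrist_force: [0.5, -0.6, 1.5]
width: 0.0536
finger_force: 0.0
```

Emit:
{"api": "servo_tool", "payload": {"plan": [[0.01, -0.025, 0.03, 0, 0, 0, 46], [0.01, -0.025, 0.03, 0, 0, 0, 42], [0.01, -0.025, 0.03, 0, 0, 0, 40], [0.01, -0.025, 0.03, 0, 0, 0, 39], [0.01, -0.025, 0.03, 0, 0, 0, 38]]}}

```text
time: 12.33
tool_pos: [0.4241, -0.2877, 0.0887]
ee_rot: [3.14, 0.001, 1.353]
wrist_force: [-1.4, 1.2, -0.5]
width: 0.0385
finger_force: 0.2
```

Emit:
{"api": "servo_tool", "payload": {"plan": [[0, 0, 0, 0, 0, 0, 37], [0, 0, 0, 0, 0, 0, 36.5], [0, 0, 0, 0, 0, 0, 36]]}}

```text
time: 12.58
tool_pos: [0.4241, -0.2876, 0.0882]
ee_rot: [3.141, 0.0, 1.353]
wrist_force: [1.0, -0.0, 0.1]
width: 0.0362
finger_force: 1.8
```

Well centred, no side force. Grip firmly and lift.

Emit:
{"api": "servo_tool", "payload": {"plan": [[0, 0, 0, 0, 0, 0, 30], [0, 0, 0, 0, 0, 0, 20], [0, 0, 0, 0, 0, 0, 20]]}}

```text
time: 12.83
tool_pos: [0.4242, -0.2876, 0.0882]
ee_rot: [3.141, 0.0, 1.353]
wrist_force: [1.9, 0.5, 0.7]
width: 0.0357
finger_force: 30.0
```

Emit:
{"api": "servo_tool", "payload": {"plan": [[0, 0, -0.05, 0, 0, 0, 20], [0, 0, -0.2, 0, 0, 0, 20], [0, 0, -0.4, 0, 0, 0, 20], [0, 0, -0.6, 0, 0, 0, 20], [0, 0, -0.7, 0, 0, 0, 20], [0, 0, -0.7, 0, 0, 0, 20]]}}

```text
time: 13.33
tool_pos: [0.4248, -0.2883, 0.1606]
ee_rot: [3.138, 0.002, 1.353]
wrist_force: [1.1, -0.6, -1.6]
width: 0.0355
finger_force: 30.0
```

Emit:
{"api": "servo_tool", "payload": {"plan": [[0, 0.15, 0, 0, 0, 0, 20], [-0.02, 0.35, 0, 0, 0, 0, 20], [-0.04, 0.55, 0, 0, 0, 0, 20], [-0.05, 0.76, 0, 0, 0, 0, 20]]}}

```text
time: 13.67
tool_pos: [0.4967, -0.3084, 0.156]
ee_rot: [-3.138, -0.001, 1.353]
wrist_force: [0.5, -0.3, -2.1]
width: 0.0358
finger_force: 30.0
```

Emit:
{"api": "servo_tool", "payload": {"plan": [[-0.01, 0.2, 0, 0, 0, 0, 20], [-0.02, 0.4, 0, 0, 0, 0, 20], [-0.04, 0.6, 0, 0, 0, 0, 20], [-0.05, 0.75, 0, 0, 0, 0, 20], [-0.05, 0.76, 0, 0, 0, 0, 20], [-0.05, 0.76, 0, 0, 0, 0, 20], [-0.05, 0.76, 0, 0, 0, 0, 20]]}}

```text
time: 14.25
tool_pos: [0.569, -0.3295, 0.1565]
ee_rot: [-3.138, -0.001, 1.353]
wrist_force: [-0.3, 0.3, -2.8]
width: 0.0355
finger_force: 30.0
```

```bash
python3 look.py 6 stand; python3 -c "
from h import *
Pm=np.load('P6.npy');o=robot.get_obs();print(o['width'])
for X in ([.5714,-.3303,.04],[.5714,-.3303,.079]): print(proj(Pm,X))
cv2.imwrite('pics/c6.png',cv2.resize(cv2.imread('pics/w6.png')[130:310,155:355],None,fx=3.3,fy=3.3,interpolation=2))"
```

```text
stand [(0.63, [376.4, 197.2, 45.9, 52.3]), (0.56, [257.4, 182.1, 77.4, 72.9])]
[ 0.569  -0.3295  0.1565] [-3.1384e+00 -9.0000e-04  1.3533e+00]
0.035365956064451205
[258.44339435 194.64152178]
[258.78713645 207.61333679]
```

View pics/c6.png

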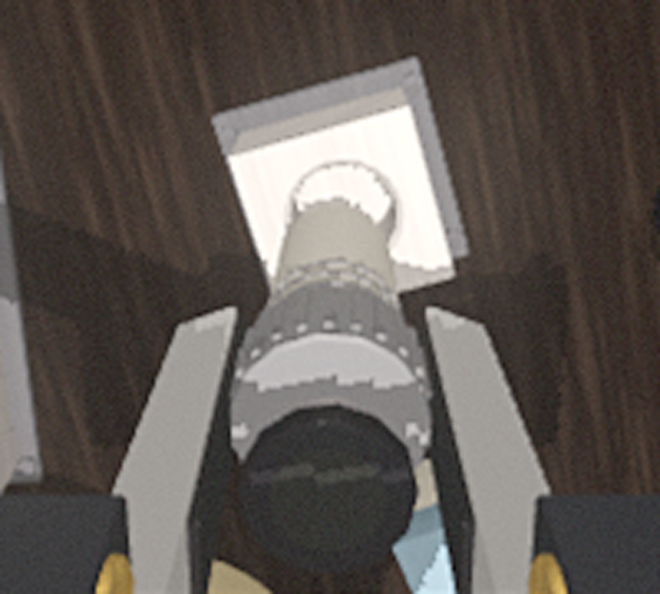

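The crop shows the well's mouth centred at about (343,215), within 0.3 px of the predicted place, with the dispenser upright between the jaws. Descend to just above the mouth.

Emit:
{"api": "servo_tool", "payload": {"plan": [[0, 0.01, 0.1, 0, 0, 0, 20], [0, 0.01, 0.2, 0, 0, 0, 20], [0, 0.01, 0.29, 0, 0, 0, 20], [0, 0.01, 0.29, 0, 0, 0, 20], [0, 0.01, 0.29, 0, 0, 0, 20], [0, 0.01, 0.29, 0, 0, 0, 20]]}}

```text
time: 14.85
tool_pos: [0.571, -0.3301, 0.1288]
ee_rot: [-3.141, -0.0, 1.353]
wrist_force: [0.5, -0.7, -1.2]
width: 0.0358
finger_force: 30.0
```

Emit:
{"api": "servo_tool", "payload": {"plan": [[0, 0, 0.03, 0, 0, 0, 20], [0, 0, 0.06, 0, 0, 0, 20], [0, 0, 0.09, 0, 0, 0, 20], [0, 0, 0.12, 0, 0, 0, 20], [0, 0, 0.15, 0, 0, 0, 20], [0, 0, 0.18, 0, 0, 0, 20], [0, 0, 0.2, 0, 0, 0, 20]]}}

```text
time: 15.43
tool_pos: [0.571, -0.3302, 0.1084]
ee_rot: [-3.141, 0.0, 1.353]
wrist_force: [-0.5, -0.6, -2.2]
width: 0.0356
finger_force: 30.0
```

Emit:
{"api": "servo_tool", "payload": {"plan": [[0, 0, 0.03, 0, 0, 0, 20], [0, 0, 0.06, 0, 0, 0, 20], [0, 0, 0.09, 0, 0, 0, 20], [0, 0, 0.12, 0, 0, 0, 20], [0, 0, 0.15, 0, 0, 0, 20], [0, 0, 0.18, 0, 0, 0, 20], [0, 0, 0.18, 0, 0, 0, 20]]}}

```text
time: 16.02
tool_pos: [0.571, -0.3303, 0.0902]
ee_rot: [-3.141, 0.0, 1.353]
wrist_force: [1.3, -0.1, -2.7]
width: 0.0355
finger_force: 30.0
```

Emit:
{"api": "servo_tool", "payload": {"plan": [[0, 0, 0.01, 0, 0, 0, 20], [0, 0, 0.02, 0, 0, 0, 20], [0, 0, 0.025, 0, 0, 0, 20], [0, 0, 0.025, 0, 0, 0, 20]]}}

```text
time: 16.35
tool_pos: [0.5712, -0.3303, 0.0886]
ee_rot: [3.141, 0.0, 1.353]
wrist_force: [0.7, -0.5, -2.2]
width: 0.0357
finger_force: 30.0
```

Emit:
{"api": "servo_tool", "payload": {"plan": [[0, 0, 0.01, 0, 0, 0, 20], [0, 0, 0.01, 0, 0, 0, 20], [0, 0, 0.01, 0, 0, 0, 20]]}}

```text
time: 16.6
tool_pos: [0.5712, -0.3303, 0.0883]
ee_rot: [3.141, 0.0, 1.353]
wrist_force: [-0.6, -1.1, 1.5]
width: 0.0357
finger_force: 30.0
```

On the floor of the well (same height as in the rack, weight gone). Release and rise.

Emit:
{"api": "servo_tool", "payload": {"plan": [[0, 0, 0, 0, 0, 0, 38], [0, 0, 0, 0, 0, 0, 44], [0, 0, 0, 0, 0, 0, 55], [0, 0, 0, 0, 0, 0, 65], [0, 0, 0, 0, 0, 0, 70], [0, 0, 0, 0, 0, 0, 70]]}}

```text
time: 17.1
tool_pos: [0.5711, -0.3301, 0.0874]
ee_rot: [-3.141, -0.0, 1.353]
wrist_force: [0.1, 0.3, -0.2]
width: 0.0673
finger_force: 0.0
```

Emit:
{"api": "servo_tool", "payload": {"plan": [[0, 0, -0.1, 0, 0, 0, 70], [0, 0, -0.3, 0, 0, 0, 70], [0, 0, -0.6, 0, 0, 0, 70], [0, 0, -0.9, 0, 0, 0, 70], [0, 0, -1, 0, 0, 0, 70], [-0.4, 0, -1, 0, 0, 0, 70], [-0.8, 0, -1, 0, 0, 0, 70], [-0.8, 0, -1, 0, 0, 0, 70], [-0.8, 0, -1, 0, 0, 0, 70]]}}

```text
time: 17.85
tool_pos: [0.5528, -0.41, 0.1863]
ee_rot: [-3.14, -0.001, 1.35]
wrist_force: [0.1, 0.5, -0.1]
width: 0.0699
finger_force: 0.0
```

```bash
python3 look.py 7 plunger_2_top dispenser_2_collar; python3 -c "
from h import *
Pm=np.load('P7.npy')
for X in ([.5714,-.3303,.124],[.5714,-.3303,.102],[.4078,-.3757,.108]): print(proj(Pm,X))"
```

```text
plunger_2_top [(0.79, [256.5, 109.8, 41.2, 37.0]), (0.2, [88.2, 203.6, 30.9, 25.9])]
dispenser_2_collar [(0.62, [258.1, 110.0, 44.6, 46.3])]
[ 0.5528 -0.41    0.1863] [-3.1403e+00 -8.0000e-04  1.3501e+00]
[256.91733452 110.20532134]
[256.79476763 109.9148595 ]
[ 86.02777002 204.85893984]
```

View pics/w7.png

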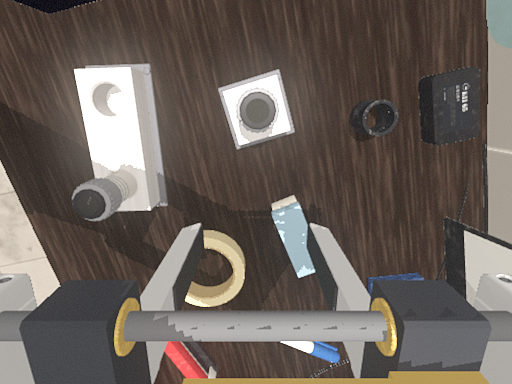

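The picture shows the dispenser upright in the stand at (257,110), where predicted. The other is still in the rack with its plunger home at (88,204), and the gripper is clear.

```bash
python3 -c "
from bench import robot
print(robot.close_job())"
```

```text
the job is handed in; nothing more can be done
None
```

Job handed in: the free dispenser's plunger is fully home and it stays in its rack well; the binding one was stopped about 1–2 mm past where its resistance rose and now stands upright, fully down in the single-hole stand, with the bystanders untouched; the hand-in returned no verdict.

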